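# Trace the seal channel of a bath lid with a spring-tip gauge

## Task

Check the seal seat of the thermostat bath: lift the yellow gauge out of the caddy, lower its tip into the seal channel at the green dot and trace the whole channel in one unbroken stroke round the corner to the red dot, slowly (about 20 mm/s) and gently, with the spring tip kept pressed roughly half-way in on the channel floor, which is uneven, all along. Lift it out only at the red end, then hang the gauge back upright in a free bay of the caddy; leave the blue gauge, the beaker and the bottle alone.

Things in the scene. Friction and masses are not known exactly. Their poses are not given: they have to be found in the camera images.
- stylus: Yellow seam gauge, black cap band, 160 mm long, 0.17 kg, upright in a caddy bay. Handle 28 x 28 mm square, 95 mm tall; grip two facing flat sides. Origin: centre of the handle's lower end (shoulder); z up the handle, x and y square to its flats. Below the shoulder: steel barrel, 16 mm diameter, 30 mm long, then a round-ended spring tip, 8 mm diameter, ending 65 mm below the origin when free.
- tip (a joint): How far the yellow gauge's spring tip is pressed in, in m: 0 free, 0.006 at the stop. Spring: 1 N to start moving, then 1.2 N per mm (2.2 N at 1 mm, 4.6 N at 3 mm, 7 N at 5 mm).
- tip_end (a point): The very end of the yellow gauge's spring tip (moves with it).
- bath: Fixed white thermostat bath, 250 (x) x 270 (y) mm. Steel deck and, flush with it, a grey lid, tops 130 mm above the table; teal lid handle 38 mm above that. Origin: centre of the underside. Seal channel between lid and deck: L-shaped, 13 mm wide, upright walls, black floor. In this frame leg 1 is at y = 75 mm, from x = 55 (green dot) to -65 (corner); leg 2 at x = -65, from y = 75 to -65 (red dot).
- seam0 (a point): Point on the centreline of the seal channel at the height of the deck's top (not of the floor): start, beside the green dot. The channel goes on 8 mm past both its ends.
- seam1 (a point): Point on the centreline of the seal channel at the height of the deck's top (not of the floor): 40 mm along from the start.
- seam2 (a point): Point on the centreline of the seal channel at the height of the deck's top (not of the floor): 80 mm along.
- seam3 (a point): Point on the centreline of the seal channel at the height of the deck's top (not of the floor): the corner, 120 mm along. The floor is uneven: nominally 12 mm below the deck, here 9 to 15, elsewhere 2.5 to 21.5; it rises or falls steadily by up to 0.05 mm per mm, the same way along both legs. No reading shows this: feel it with the tip.
- seam4 (a point): Point on the centreline of the seal channel at the height of the deck's top (not of the floor): 47 mm past the corner.
- seam5 (a point): Point on the centreline of the seal channel at the height of the deck's top (not of the floor): 94 mm past the corner.
- seam6 (a point): Point on the centreline of the seal channel at the height of the deck's top (not of the floor): finish, beside the red dot, 140 mm past the corner.
- caddy: Fixed gauge caddy, 100 (x) x 240 (y) mm; aluminium top plate, 12 mm thick, upper face 80 mm above the table, with three bays in a row along y: round through holes of 24 mm diameter, 80 mm apart. Origin: centre of its underside. A gauge hangs in a bay with its handle's shoulder on the plate, barrel and tip through the hole.
- bay0 (a point): Centre of the bay at the caddy's -y end, on the plate's upper face.
- bay1 (a point): Centre of the middle bay, on the plate's upper face.
- bay2 (a point): Centre of the bay at the caddy's +y end, on the plate's upper face.
- other: Blue gauge with the same handle as the yellow one, in another bay; not to be disturbed. Origin at the handle's lower end, z up. One bay is empty.
- beaker: Clear plastic beaker, 84 mm across, 110 mm tall, standing on the table; origin centre of its underside.
- bottle: Amber bottle, 70 mm across, 120 mm tall, standing on the table; origin centre of its underside.
There are look-alikes about, which are no part of the job. Of the things that look like the stylus, the middle-sized one is meant.

How it is judged:
By the outcome, as a careful person would: the job done as asked, in the order asked, and still so for the second after the job is handed in, with the robot touching nothing.
It also fails if it takes over 72 s, if anything falls off the work surface, if the arm or the gripper's body presses on something with over 40 N, if the wrist force passes 120 N, or if a joint passes its speed limit or range.

## Robot

A 7-joint arm with a two-finger parallel gripper is mounted at the origin on the work surface. World frame = base frame: x ahead of the robot, y to its left, z up, the work surface at z = 0. Lengths are in m, angles in rad, forces in N, time in s.
With the tool pointing down it reaches from about 0.4 to 0.85 m from the base axis. Payload 10.4 kg.
Tool frame: the origin (TCP) lies at the very end of the fingers, on their centre line; the grasp point (between the pads) lies 19 mm behind it; z points along the fingers, y is the line along which they close (so a half turn about z gives the same grasp; the last joint's range is limited). The gripper opens to 87 mm and grips with 3 to 60 N. Pads are 19 mm wide; open, the fingers measure 117 mm over their backs; the gripper's body (75 mm by 190 mm) begins 51 mm behind the grasp point.
Start: joints at [-1.153, 0.332, -0.065, 1.46, 0.022, 1.35, -0.088], TCP at [0.267, 0.565, 0.223] pointing down, gripper open.
Joint ranges: [-2.6, 2.6], [-0.5, 2.12], [-1.47, 1.34], [0.16, 2.42], [-1.27, 4.41], [0.06, 2.06], [-2.6, 2.6]. Speed limits (rad/s): [2.22, 2.22, 2.79, 2.79, 3.14, 3.14, 3.14].

## Interface

Orientations are given as a unit quaternion [x, y, z, w].
In Python, from bench import status, camera, order gives the robot as it stands.
- The arm moves only by the tool jog_arm, never from a script. Its argument "plan" is a list of rows, each a list of 7 numbers: the turn, a rotation vector about the tool's x, y, z in rad, then the shift along the tool's x, y, z in mm, then the opening, from -1 (shut) to 1 (fully open). A call has 1 to 12 rows; each row is the pose to reach, as a shift and turn from the pose commanded when the call began, along the tool's axes at that moment; what a row does not reach only later rows make up. A row lasts 1/10 s, in which the tool goes at most 50 mm and 8.59 degrees, less where a joint would pass 70% of its speed; a pose out of reach is approached as far as the arm can. A call with a gripper value outside its range is refused whole. The fingers move at their own pace and stop on an object; "squeeze" is the grip in N (left out, the last holds). Time passes only in rows, so rows that repeat a pose let the fingers close. It gives the time, the measured TCP pose, the force, the opening and the grip force at its end, in the units of the state.
- status.read_state(): the state, without advancing time (a new reading comes with each control period).
- camera(name): name is "scene" or "top" or "wrist"; returns a dict with "image" (400x640x3 uint8, red, green, blue), "z_map" (400x640 float32, m along the optical axis (not along the pixel's ray), 0 where there is no reading), "fx", "fy", "cx", "cy" (pixels), "k1" (the pictures are not rectified: a ray, as slopes to the right and down, at radius r is drawn at 1 + k1 r^2 times it, then the intrinsics apply), "world_from_camera" (4x4, takes a point from camera to world coordinates); the wrist camera has in their place "mount" (4x4, takes a point from camera to tool coordinates, whose origin is the TCP and whose axes are the flange's). Camera axes: x right, y down, z forward; pixel columns grow to the right and rows downward; lengths in m; the calibration is good to about 2 mm. A picture is of the moment at which its call begins: read the wrist's pose just before it.
- order.close_job(): hands the job in; it is judged then, once.
The state is a dict: "time": time; "joint_positions": joint angles; "joint_vel": joint speeds; "joint_torque": joint torques, N m; "ee_pos": TCP position; "eef_rot": TCP orientation; "ft_force": force on the tool from outside, world axes, zero at the start; "torque": the same for the moment, N m; "width": finger opening in m; "grip_force": force on a finger pad.
Only numpy, scipy, OpenCV 4.12 (cv2) and the standard library are available. Lean on these libraries where they do the work, as an engineer would, in place of code of your own. Each camera call takes 0.05 s, during which the arm holds its last target. There are 200 camera calls.

## Working session

There is one attempt and no reset: what is moved stays moved. The work goes in short steps, Python scripts to look and compute and a tool call to move; the robot and the scene stay as the last step left them, time stands still between calls to the robot, and variables do not carry over. Pictures are saved under pics/ and viewed, at most 11 in all, crops included, and the job is handed in when it is done.

Besides the shell and the picture viewer there is one more tool, called after "Emit:" in YAML: its name, and indented under it one key for each argument. jog_arm: Moves the arm, as the interface text tells. Its arguments: {"type":"object","properties":{"plan":{"type":"array"},"squeeze":{"type":"number"}},"required":["plan"]}

```bash
ls; mkdir -p pics; cat > h.py <<'E'
import numpy as np, cv2
from bench import status, camera, order
from scipy.spatial.transform import Rotation as R
def pts(c, T=None):
    # world coordinates per pixel
    T = c["world_from_camera"] if T is None else T
    T=np.array(T); h,w=c["z_map"].shape
    u,v=np.meshgrid(np.arange(w),np.arange(h))
    K=np.array([[c["fx"],0,c["cx"]],[0,c["fy"],c["cy"]],[0,0,1.]])
    p=np.stack([u,v],-1).reshape(-1,1,2).astype(np.float64)
    d=np.stack([(p[:,0,0]-c["cx"])/c["fx"],(p[:,0,1]-c["cy"])/c["fy"]],-1)
    s=d.copy()
    for _ in range(15): s=d/(1+c["k1"]*(s**2).sum(1,keepdims=True))
    z=c["z_map"].reshape(-1,1)
    P=np.hstack([s*z,z,np.ones_like(z)])@T.T
    return np.where(z>0,P[:,:3],np.nan).reshape(h,w,3)
def save(n,im): cv2.imwrite(f"pics/{n}.png",cv2.cvtColor(np.ascontiguousarray(im),cv2.COLOR_RGB2BGR))
E
python3 - <<'E'
from h import *
for n in("scene","top"):
    c=camera(n); np.save(f"{n}_P.npy",pts(c)); np.save(f"{n}_I.npy",c["image"]); save(n,c["image"])
    print(n,c["fx"],c["k1"],np.round(c["world_from_camera"],3).tolist())
print(status.read_state())
E
```

```text
pics
scene 372.2359004597897 -0.06939046905802464 [[-0.626, 0.529, -0.573, 1.141], [0.78, 0.41, -0.474, 0.505], [-0.016, -0.743, -0.669, 0.831], [0.0, 0.0, 0.0, 1.0]]
top 463.24332270539304 -0.11760619023684107 [[0.028, -0.99, 0.14, 0.366], [-1.0, -0.027, 0.005, -0.017], [-0.001, -0.14, -0.99, 1.392], [0.0, 0.0, 0.0, 1.0]]
{'time': 0.1, 'joint_positions': array([-1.15259928,  0.33279382, -0.06470067,  1.46082502,  0.02158604,
        1.34991358, -0.08853258]), 'joint_vel': array([ 1.32231632e-04, -2.78507354e-03, -9.56278527e-05, -2.18232484e-03,
        4.07251645e-04,  2.60997902e-04, -9.92757118e-05]), 'joint_torque': array([ 1.20042223e-03, -6.24543500e+01,  2.43322074e-02, -3.90713561e+01,
       -6.15033461e-02,  3.66177550e-02,  7.30942816e-05]), 'ee_pos': array([0.26651696, 0.56495312, 0.2218582 ]), 'eef_rot': array([ 2.18626522e-01,  9.75808412e-01, -6.11733360e-04, -1.15410755e-04]), 'ft_force': array([ 0.30661511,  0.18279678, -0.16033361]), 'torque': array([0.00123544, 0.00624359, 0.0014867 ]), 'grip_force': 0.0, 'width': 0.08664629655997766}
```

View pics/scene.png

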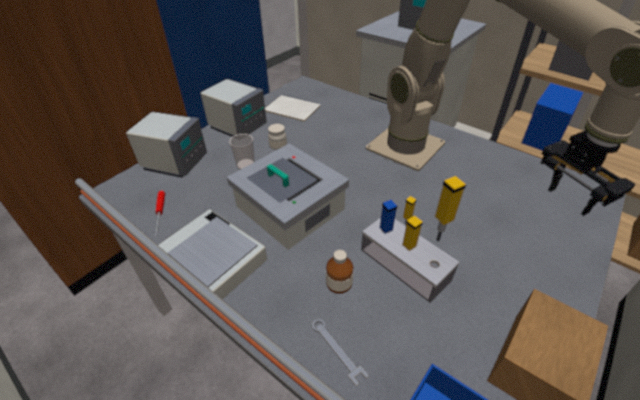

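View pics/top.png

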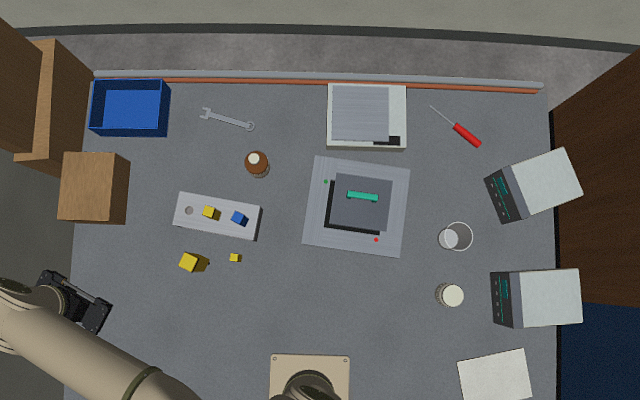

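Candidates for the stylus: top (209,212), a medium yellow gauge in the caddy; top (190,262), a large yellow one off the caddy; and top (235,257), a small yellow one off the caddy. I choose the caddy one at (209,212). The blue gauge is at (240,218) and the empty bay at (189,210). The channel runs from the green dot at (325,181) through the corner at about (328,229) to the red dot at (376,239).

```bash
python3 - <<'E'
from h import *
P=np.load("top_P.npy");I=np.load("top_I.npy").astype(int)
r,g,b=I[...,0],I[...,1],I[...,2]
hsv=cv2.cvtColor(I.astype(np.uint8),cv2.COLOR_RGB2HSV)
def reg(m,u0,u1,v0,v1):
    o=np.zeros_like(m);o[v0:v1,u0:u1]=m[v0:v1,u0:u1];return o
def rect(m,name):
    q=P[m]; c,s,a=cv2.minAreaRect((q[:,:2]*1000).astype(np.float32)); print(name,m.sum(),"z",np.round(np.nanpercentile(q[:,2],[5,50,95]),4),"c",np.round(c,1),"s",np.round(s,1),"a",round(a,1))
z=P[...,2]
rect(reg((abs(z-.13)<.006),295,420,148,265),"deck")
rect(reg((abs(z-.08)<.006),165,270,185,245),"caddy")
yel=(hsv[...,0]>15)&(hsv[...,0]<35)&(hsv[...,1]>120)
for nm,bx in dict(mid=(198,222,200,222),big=(175,212,250,275),small=(226,245,250,265)).items():
    m=reg(yel,*bx); q=P[m]; zt=np.nanpercentile(q[:,2],95); rect(m&(abs(z-zt)<.006),nm)
blue=(hsv[...,0]>100)&(hsv[...,0]<125)&(hsv[...,1]>150)
m=reg(blue,228,252,205,228);zt=np.nanpercentile(P[m][:,2],95);rect(m&(abs(z-zt)<.006),"blue")
for nm,m in dict(red=(r>150)&(g<90)&(b<90),green=(g>120)&(r<90)&(b<120)).items():
    m=reg(m,310,345,170,190) if nm=="green" else reg(m,365,390,230,250); print(nm,m.sum(),np.nanmean(P[m],0))
for nm,(u,v) in dict(hole=(189,210),corner=(328,229)).items(): print(nm,P[v,u])
v=slice(120,300)
save("crop",cv2.resize(np.load("top_I.npy")[140:290,160:420],None,fx=3,fy=3,interpolation=cv2.INTER_CUBIC))
E
```

```text
deck 7998 z [0.1265 0.1306 0.1345] c [ 542.7 -118.5] s [272.1 251.5] a 83.1
caddy 2365 z [0.0766 0.0809 0.0846] c [511.1 281.3] s [240.6 101.3] a 81.2
mid 90 z [0.1741 0.1763 0.1805] c [509.7 279.7] s [28.2 26.2] a 75.6
big 194 z [0.2237 0.2262 0.2299] c [373.2 312.7] s [37.6 38.2] a 66.0
small 37 z [0.1223 0.1249 0.1284] c [392.2 214.5] s [18.1 20. ] a 86.4
blue 70 z [0.1752 0.1768 0.1817] c [495.2 201.1] s [25.5 24.9] a 66.6
red 15 [ 0.44997851 -0.17187128  0.13194559]
green 12 [ 0.60735655 -0.03104412  0.13076593]
hole [0.53159435 0.3809715  0.00405702]
corner [ 0.47484471 -0.04143664  0.13276658]
```

View pics/crop.png

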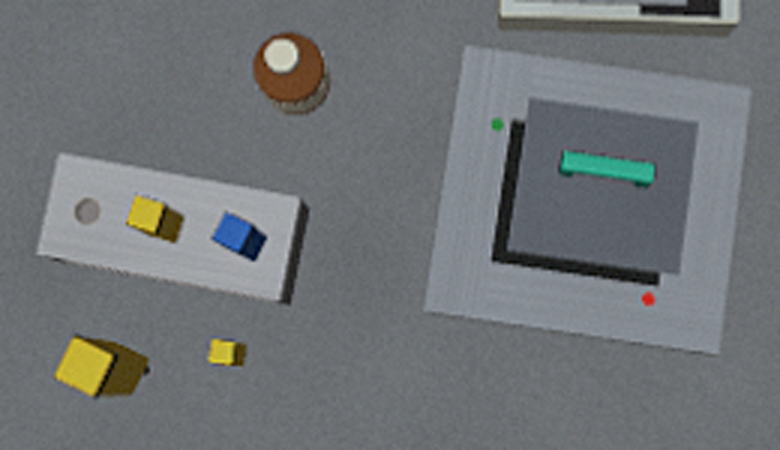

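The crop confirms the choice: the medium yellow gauge sits in the middle bay at crop (147,214), with the free bay at (87,211) and the blue gauge at (238,234). Next I raise the arm above the gauge for a close wrist look.

```bash
cat >> h.py <<'E'
def go(pos,yaw):
    """rotvec and mm shift (tool axes) to TCP pos (m), tool down, tool y at world angle yaw (deg)"""
    s=status.read_state(); R0=R.from_quat(s["eef_rot"])
    a=np.radians(yaw); y=np.array([np.cos(a),np.sin(a),0]); z=np.array([0,0,-1.]); x=np.cross(y,z)
    R1=R.from_matrix(np.stack([x,y,z],1))
    print("turn",np.round((R0.inv()*R1).as_rotvec(),4),"shift",np.round(1000*R0.inv().apply(np.array(pos)-s["ee_pos"]),1),"t",s["time"],"pos",np.round(s["ee_pos"],4),"F",np.round(s["ft_force"],2))
def wrist():
    s=status.read_state(); c=camera("wrist")
    T=np.eye(4); T[:3,:3]=R.from_quat(s["eef_rot"]).as_matrix(); T[:3,3]=s["ee_pos"]
    return c,pts(c,T@np.array(c["mount"])),s
E
python3 - <<'E'
from h import *
go([.51,.281,.38],-11); c,P,s=wrist(); print(np.round(c["mount"],3),c["fx"])
E
```

```text
turn [-1.000e-03  9.000e-04  1.322e+00] shift [-341.4 -153.1 -157.9] t 0.1 pos [0.2665 0.565  0.2219] F [ 0.31  0.18 -0.16]
[[-0.    -0.958 -0.288  0.079]
 [ 1.    -0.     0.001  0.001]
 [-0.001 -0.288  0.958 -0.161]
 [ 0.     0.     0.     1.   ]] 338.9453685649347
```

Emit:
jog_arm:
  plan:
    - [0, 0, 0, 0, 0, -50, 1]
    - [0, 0, 0.15, -40, -15, -100, 1]
    - [0, 0, 0.3, -80, -35, -150, 1]
    - [0, 0, 0.45, -120, -55, -158, 1]
    - [0, 0, 0.6, -165, -75, -158, 1]
    - [0, 0, 0.75, -210, -95, -158, 1]
    - [0, 0, 0.9, -250, -115, -158, 1]
    - [0, 0, 1.05, -295, -135, -158, 1]
    - [0, 0, 1.2, -341, -153, -158, 1]
    - [0, 0, 1.32, -341, -153, -158, 1]
    - [0, 0, 1.32, -341, -153, -158, 1]
    - [0, 0, 1.32, -341, -153, -158, 1]
  squeeze: 40

```text
time: 1.35
ee_pos: [0.5093, 0.282, 0.3802]
eef_rot: [0.77, 0.638, -0.0, -0.0]
ft_force: [-0.0, 0.9, 0.2]
width: 0.0871
grip_force: 0.0
```

```bash
python3 - <<'E'
from h import *
c,P,s=wrist(); I=c["image"]; np.save("w1P.npy",P);np.save("w1I.npy",I); save("w1",I); go([.51,.281,.38],-11)
hsv=cv2.cvtColor(I,cv2.COLOR_RGB2HSV)
yel=((hsv[...,0]>15)&(hsv[...,0]<35)&(hsv[...,1]>120)).astype(np.uint8)
n,l,st,ce=cv2.connectedComponentsWithStats(yel)
z=P[...,2]
for i in range(1,n):
    if st[i,4]<60: continue
    m=l==i; zt=np.nanpercentile(z[m],90); k=m&(abs(z-zt)<.006); q=P[k]
    print(st[i],np.round(ce[i]),"zt",round(zt,4),[np.round(t,1) for t in cv2.minAreaRect((q[:,:2]*1000).astype(np.float32))])
k=abs(z-.08)<.006; q=P[k]; print([np.round(t,1) for t in cv2.minAreaRect((q[:,:2]*1000).astype(np.float32))],np.median(q[:,2]))
E
```

```text
turn [-0.0008 -0.0002  0.0063] shift [-1.5  1.4  0.3] t 1.4 pos [0.5089 0.2827 0.3803] F [-0.34  0.94  0.31]
[ 153  138   77   60 3141] [189. 166.] zt 0.2246 [array([374.6, 314.7]), array([38.7, 39.4]), np.float64(66.1)]
[306 148  26  36 801] [318. 166.] zt 0.1744 [array([510.2, 282.3]), array([28. , 26.7]), np.float64(75.1)]
[232 204  25  31 559] [244. 219.] zt 0.1222 [array([391.5, 216.9]), array([21.9, 21.7]), np.float64(83.5)]
[120 265  32  59 893] [132. 294.] zt 0.4699 [array([468.1, 320.3]), array([15.2,  3.2]), np.float64(77.1)]
[484 265  32  59 885] [503. 294.] zt 0.4698 [array([562.3, 302.3]), array([15.2,  3.2]), np.float64(80.6)]
[ 291  333  337   25 5508] [467. 347.] zt 0.4794 [array([548.4, 300.5]), array([ 6. , 81.9]), np.float64(80.3)]
[array([655.4, 203.4]), array([405.8, 547.4]), np.float64(89.6)] 0.07896232892644439
```

View pics/w1.png

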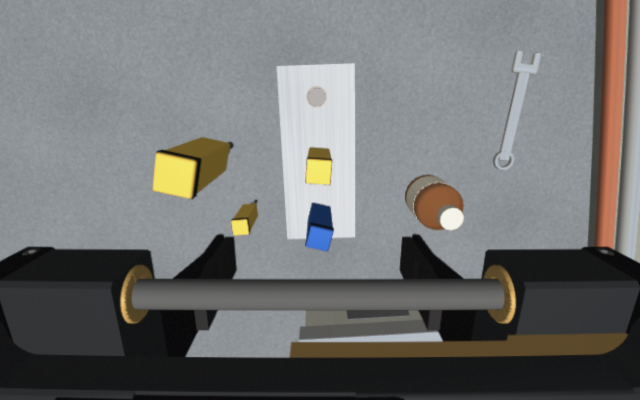

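The view shows the medium gauge at (318,166) standing in the middle bay. The free bay is at (316,97), the blue gauge at (320,235) and the bottle at (432,200). Both cameras agree on centre (510,281), top 0.175 and yaw about -14.5°, so I descend and grasp.

Emit:
jog_arm:
  plan:
    - [0, 0, 0.055, -1.5, 1, 50, 1]
    - [0, 0, 0.055, -1.5, 1, 100, 1]
    - [0, 0, 0.055, -1.5, 1, 150, 1]
    - [0, 0, 0.055, -1.5, 1, 190, 1]
    - [0, 0, 0.055, -1.5, 1, 220, 1]
    - [0, 0, 0.055, -1.5, 1, 245, 1]
    - [0, 0, 0.055, -1.5, 1, 260, 1]
    - [0, 0, 0.055, -1.5, 1, 265, 1]
    - [0, 0, 0.055, -1.5, 1, 265, 1]
    - [0, 0, 0.055, -1.5, 1, 265, 1]

```text
time: 2.4
ee_pos: [0.511, 0.2804, 0.1169]
eef_rot: [0.788, 0.616, 0.001, -0.0]
ft_force: [0.3, 0.7, -0.2]
width: 0.0873
grip_force: 0.0
```

Emit:
jog_arm:
  plan:
    - [0, 0, 0, 0, 0, 0, 0.1]
    - [0, 0, 0, 0, 0, 0, -0.2]
    - [0, 0, 0, 0, 0, 0, -0.4]
    - [0, 0, 0, 0, 0, 0, -0.6]
    - [0, 0, 0, 0, 0, 0, -1]
    - [0, 0, 0, 0, 0, 0, -1]
    - [0, 0, 0, 0, 0, 0, -1]
    - [0, 0, 0, 0, 0, 0, -1]
  squeeze: 45

```text
time: 3.2
ee_pos: [0.5105, 0.2798, 0.1155]
eef_rot: [0.788, 0.615, 0.0, -0.0]
ft_force: [-0.3, 0.3, 0.1]
width: 0.0307
grip_force: 0.0
```

Emit:
jog_arm:
  plan:
    - [0, 0, 0, 0, 0, 0, -1]
    - [0, 0, 0, 0, 0, 0, -1]
    - [0, 0, 0, 0, 0, 0, -1]
    - [0, 0, 0, 0, 0, 0, -1]

```text
time: 3.6
ee_pos: [0.5104, 0.2798, 0.1155]
eef_rot: [0.788, 0.615, -0.0, -0.0]
ft_force: [0.3, 0.4, 0.0]
width: 0.0275
grip_force: 45.0
```

Emit:
jog_arm:
  plan:
    - [0, 0, 0, 0, 0, -5, -1]
    - [0, 0, 0, 0, 0, -20, -1]
    - [0, 0, 0, 0, 0, -40, -1]
    - [0, 0, 0, 0, 0, -70, -1]
    - [0, 0, 0, 0, 0, -110, -1]
    - [0, 0, 0, 0, 0, -150, -1]
    - [0, 0, 0, 0, 0, -190, -1]
    - [0, 0, 0, 0, 0, -215, -1]
    - [0, 0, 0, 0, 0, -225, -1]
    - [0, 0, 0, 0, 0, -225, -1]
    - [0, 0, 0, 0, 0, -225, -1]

```text
time: 4.7
ee_pos: [0.5101, 0.2795, 0.3392]
eef_rot: [0.788, 0.615, -0.001, -0.0]
ft_force: [-0.6, 0.4, -2.6]
width: 0.0273
grip_force: 45.0
```

```bash
python3 - <<'E'
from h import *
c,P,s=wrist(); I=c["image"]; save("w2",I); np.save("w2P.npy",P);np.save("w2I.npy",I)
print(s["width"],s["grip_force"],s["ee_pos"],s["ft_force"],s["torque"])
# reach check targets over the start
go([.545,-.10,.30],-14)
E
```

```text
0.02728077556526585 44.99940713401884 [0.51007951 0.27954378 0.33924545] [-0.55698203  0.4469304  -2.56441132] [-0.08859205  0.05468528  0.0067266 ]
turn [-0.0017  0.0019 -0.0005] shift [-359.6  126.1   39.3] t 4.75 pos [0.5099 0.2795 0.3388] F [-0.2   0.7  -1.01]
```

View pics/w2.png

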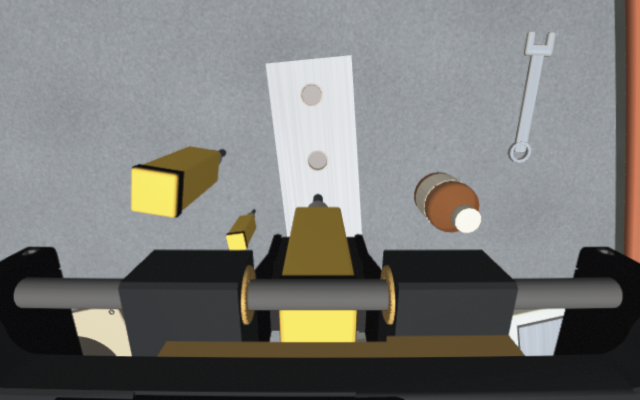

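The gauge is held upright, with the tip at (318,200) and empty bays at (311,94) and (317,160). I now move to where the wrist camera sees the tip and the channel together.

Emit:
jog_arm:
  plan:
    - [0, 0, 0, -15, 6, 0, -1]
    - [0, 0, 0, -45, 18, 0, -1]
    - [0, 0, 0, -80, 32, 0, -1]
    - [0, 0, 0, -120, 48, 0, -1]
    - [0, 0, 0, -160, 64, 0, -1]
    - [0, 0, 0, -185, 74, 0, -1]
    - [0, 0, 0, -200, 80, 0, -1]
    - [0, 0, 0, -206, 82, 0, -1]
    - [0, 0, 0, -206, 82, 0, -1]
    - [0, 0, 0, -206, 82, 0, -1]
    - [0, 0, 0, -206, 82, 0, -1]

```text
time: 5.85
ee_pos: [0.5399, 0.0613, 0.3402]
eef_rot: [0.788, 0.616, -0.0, -0.0]
ft_force: [-0.7, -0.1, -0.2]
width: 0.0278
grip_force: 45.0
```

```bash
python3 - <<'E'
from h import *
c,P,s=wrist(); I=c["image"]; save("w3",I); np.save("w3P.npy",P);np.save("w3I.npy",I)
import pickle; pickle.dump((c,s),open("w3.pkl","wb"))
print(s["width"],s["ee_pos"],s["eef_rot"],s["ft_force"],s["time"])
E
```

```text
0.027827618391986112 [0.53985254 0.06127645 0.34024197] [ 7.87623199e-01  6.16157141e-01 -1.61441181e-04 -2.17924708e-04] [-0.65213342 -0.14026617 -0.18368376] 5.85
```

View pics/w3.png

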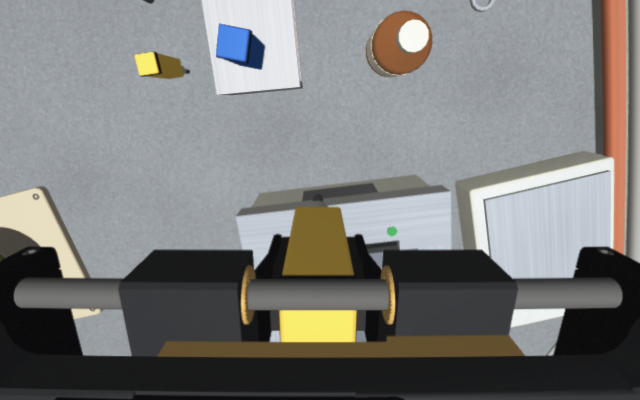

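The camera sees only the +y side: the green dot is at (392,231) and the tip at (318,200). I move farther to -y to see the channel.

Emit:
jog_arm:
  plan:
    - [0, 0, 0, -20, 4, 0, -1]
    - [0, 0, 0, -60, 13, 0, -1]
    - [0, 0, 0, -105, 23, 0, -1]
    - [0, 0, 0, -150, 33, 0, -1]
    - [0, 0, 0, -195, 43, 0, -1]
    - [0, 0, 0, -240, 52, 0, -1]
    - [0, 0, 0, -270, 58, 0, -1]
    - [0, 0, 0, -287, 62, 0, -1]
    - [0, 0, 0, -293, 63, 0, -1]
    - [0, 0, 0, -293, 63, 0, -1]
    - [0, 0, 0, -293, 63, 0, -1]
    - [0, 0, 0, -293, 63, 0, -1]

```text
time: 7.1
ee_pos: [0.5307, -0.2379, 0.3405]
eef_rot: [0.787, 0.616, 0.0, -0.0]
ft_force: [-0.2, 0.9, -2.3]
width: 0.0275
grip_force: 45.0
```

```bash
python3 - <<'E'
from h import *
c,P,s=wrist(); I=c["image"]; save("w4",I); np.save("w4P.npy",P);np.save("w4I.npy",I)
import pickle; pickle.dump((c,s),open("w4.pkl","wb"))
print(s["width"],s["ee_pos"],s["eef_rot"],s["ft_force"],s["time"])
E
```

```text
0.02754866916740294 [ 0.5306722  -0.23786389  0.34047625] [ 7.87462039e-01  6.16363058e-01  2.58170957e-04 -2.25266427e-04] [-0.21317766  0.88265272 -2.34155424] 7.1
```

View pics/w4.png

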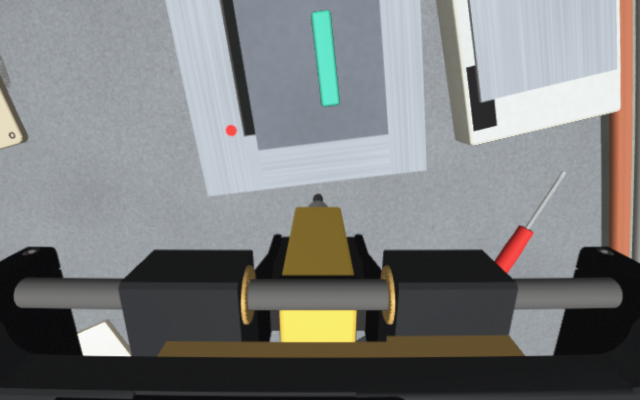

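The view shows the red dot at (231,130), the leg 2 end near (249,130) and the tip at (318,200). One more picture between the two positions will cover the corner and leg 1.

Emit:
jog_arm:
  plan:
    - [0, 0, 0, 20, -5, 0, -1]
    - [0, 0, 0, 55, -14, 0, -1]
    - [0, 0, 0, 85, -21, 0, -1]
    - [0, 0, 0, 97, -24, 0, -1]
    - [0, 0, 0, 97, -24, 0, -1]
    - [0, 0, 0, 97, -24, 0, -1]
    - [0, 0, 0, 97, -24, 0, -1]

```text
time: 7.85
ee_pos: [0.5301, -0.1413, 0.3406]
eef_rot: [0.789, 0.614, -0.0, 0.0]
ft_force: [0.6, -0.6, -0.4]
width: 0.0279
grip_force: 45.0
```

```bash
cat > an.py <<'E'
from h import *
import pickle
def ana(n):
    c,s=pickle.load(open(n+".pkl","rb")); T=np.eye(4); T[:3,:3]=R.from_quat(s["eef_rot"]).as_matrix(); T[:3,3]=s["ee_pos"]
    I=c["image"];W=T@np.array(c["mount"]);P=pts(c,W);z=P[...,2]
    # project every pixel onto deck plane z=.13
    C=W[:3,3]; c2=dict(c); c2["z_map"]=np.ones_like(c["z_map"]); D=pts(c2,W)-C; Q=C+D*((.13-C[2])/D[...,2])[...,None]
    v=I.max(2).astype(int); roi=np.zeros_like(v,bool); roi[:245]=1
    b=np.radians(-6.9); ctr=np.array([.5427,-.1185])
    d=Q[...,:2]-ctr; bx=d[...,0]*np.cos(b)+d[...,1]*np.sin(b); by=-d[...,0]*np.sin(b)+d[...,1]*np.cos(b)
    dark=(v<60)&roi
    print(n,"deck z",np.nanmedian(z[roi&(abs(z-.13)<.01)]))
    for y0 in np.arange(-.07,.07,.02):   # leg 2 cross-sections
        m=dark&(abs(by-y0)<.004)&(abs(bx+.065)<.02)
        if m.sum()>8: print(" leg2 y%.3f x %.1f..%.1f n%d"%(y0,*(1e3*np.percentile(bx[m],[4,96])),m.sum()))
    for x0 in np.arange(-.05,.065,.02):
        m=dark&(abs(bx-x0)<.004)&(abs(by-.075)<.02)
        if m.sum()>8: print(" leg1 x%.3f y %.1f..%.1f n%d"%(x0,*(1e3*np.percentile(by[m],[4,96])),m.sum()))
    hsv=cv2.cvtColor(I,cv2.COLOR_RGB2HSV)
    for nm,m in dict(red=((hsv[...,0]<8)|(hsv[...,0]>172))&(hsv[...,1]>170)&(v>120),green=(abs(hsv[...,0].astype(int)-70)<15)&(hsv[...,1]>130)).items():
        m=m&roi&(abs(bx)<.11)&(abs(by)<.12)&(abs(z-.13)<.008)
        if m.sum(): print(" ",nm,m.sum(),"bath",1e3*np.median(bx[m]),1e3*np.median(by[m]))
    # tip in tool frame: dark blob near (318,200)
    M=np.array(c["mount"]); Pt=pts(c,M)
    for vv in range(190,214,2): print("  tip row",vv,"d",[(u,I[vv,u].tolist(),np.round(1e3*Pt[vv,u]).tolist()) for u in (314,318,322)])  if n=="w5" else 0
E
python3 - <<'E'
from an import *
c,P,s=wrist(); pickle.dump((c,s),open("w5.pkl","wb")); save("w5",c["image"])
print(s["ee_pos"],s["time"])
for n in("w3","w4","w5"): ana(n)
E
```

```text
[ 0.53008013 -0.14132344  0.34059324] 7.85
w3 deck z 0.12860654553483913
 leg1 x0.010 y 84.1..94.3 n55
 leg1 x0.050 y 79.0..81.6 n14
  green 45 bath 53.60320470293463 95.75834864660348
w4 deck z 0.1289325060320098
 leg2 y-0.070 x -70.3..-61.6 n33
 leg2 y-0.050 x -70.0..-61.1 n71
 leg2 y-0.030 x -69.9..-60.9 n73
 leg2 y-0.010 x -70.0..-61.2 n76
 leg2 y0.010 x -70.1..-61.0 n79
 leg2 y0.030 x -69.7..-61.2 n79
 leg2 y0.050 x -69.8..-60.9 n87
  red 60 bath -85.26937550469908 -63.54800507578834
w5 deck z 0.1288801700574262
 leg2 y-0.070 x -69.1..-61.9 n13
 leg2 y-0.050 x -70.2..-61.2 n58
 leg2 y-0.030 x -70.2..-61.3 n60
 leg2 y-0.010 x -70.1..-61.3 n63
 leg2 y0.010 x -70.1..-61.3 n65
 leg2 y0.030 x -70.1..-61.2 n68
 leg2 y0.050 x -70.0..-61.4 n69
 leg2 y0.070 x -69.6..-46.5 n124
 leg1 x-0.050 y 71.3..81.0 n85
 leg1 x-0.030 y 71.3..81.0 n84
 leg1 x-0.010 y 71.2..81.0 n85
 leg1 x0.010 y 71.0..80.9 n86
 leg1 x0.030 y 71.2..81.0 n86
 leg1 x0.050 y 71.1..80.9 n85
  red 49 bath -85.08456343892144 -63.439065480069125
  green 73 bath 53.22422162889878 95.3401268543083
  tip row 190 d [(314, [132, 
[... 979 characters left out ...]
 204 d [(314, [96, 96, 93], [10.0, -2.0, 57.0]), (318, [91, 91, 88], [10.0, 0.0, 57.0]), (322, [87, 87, 84], [10.0, 3.0, 57.0])]
  tip row 206 d [(314, [104, 97, 79], [16.0, -2.0, 34.0]), (318, [102, 95, 76], [16.0, 0.0, 34.0]), (322, [98, 90, 72], [16.0, 3.0, 34.0])]
  tip row 208 d [(314, [123, 102, 45], [16.0, -2.0, 30.0]), (318, [124, 102, 45], [16.0, 0.0, 30.0]), (322, [124, 102, 45], [16.0, 3.0, 31.0])]
  tip row 210 d [(314, [124, 103, 44], [16.0, -2.0, 27.0]), (318, [124, 103, 44], [16.0, 0.0, 27.0]), (322, [123, 101, 43], [16.0, 3.0, 28.0])]
  tip row 212 d [(314, [124, 102, 44], [16.0, -2.0, 23.0]), (318, [125, 103, 45], [16.0, 0.0, 24.0]), (322, [124, 102, 44], [16.0, 3.0, 23.0])]
```

View pics/w5.png

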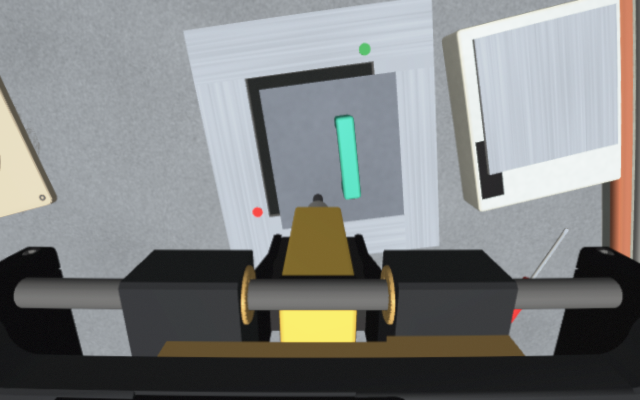

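The whole channel is visible: green dot (364,49), corner about (252,84), red dot (258,212), tip (318,198). The frame agrees with the top camera to under 1 mm, so I check the channel's edge profile and depth.

```bash
python3 - <<'E'
from an import *
c,s=pickle.load(open("w5.pkl","rb")); T=np.eye(4); T[:3,:3]=R.from_quat(s["eef_rot"]).as_matrix(); T[:3,3]=s["ee_pos"]
I=c["image"]
def plane(c,W):
    c2=dict(c); c2["z_map"]=np.ones_like(c["z_map"]); C=W[:3,3]; D=pts(c2,W)-C; return C+D*((.13-C[2])/D[...,2])[...,None]
def prof(c,W,lbl):
    I=c["image"];Q=plane(c,W);z=pts(c,W)[...,2]
    b=np.radians(-6.9); d=Q[...,:2]-np.array([.5427,-.1185]); bx=1e3*(d[...,0]*np.cos(b)+d[...,1]*np.sin(b)); by=1e3*(-d[...,0]*np.sin(b)+d[...,1]*np.cos(b))
    print(lbl)
    for nm,a,o,c0,lo,hi in(("leg1",by,bx,75,-45,50),("leg2",bx,by,-65,-50,60)):
        for k in np.arange(c0-10,c0+10.5,1):
            m=(abs(a-k)<.5)&(o>lo)&(o<hi)
            if m.sum(): print(nm,k,m.sum(),I[m].mean(0).round().tolist(),round(1e3*np.nanmedian(z[m]),1))
prof(c,T@np.array(c["mount"]),"wrist")
t=camera("top"); prof(t,np.array(t["world_from_camera"]),"top")
E
```

```text
wrist
leg1 65.0 91 [136.0, 143.0, 154.0] 129.1
leg1 66.0 90 [136.0, 143.0, 154.0] 128.9
leg1 67.0 90 [136.0, 144.0, 154.0] 128.8
leg1 68.0 94 [136.0, 143.0, 154.0] 128.8
leg1 69.0 93 [127.0, 134.0, 144.0] 128.8
leg1 70.0 92 [80.0, 85.0, 89.0] 116.3
leg1 71.0 92 [47.0, 50.0, 50.0] 115.7
leg1 72.0 93 [41.0, 43.0, 42.0] 116.0
leg1 73.0 91 [40.0, 42.0, 42.0] 115.9
leg1 74.0 93 [40.0, 42.0, 42.0] 115.8
leg1 75.0 94 [40.0, 42.0, 42.0] 115.7
leg1 76.0 93 [41.0, 42.0, 42.0] 115.8
leg1 77.0 94 [40.0, 42.0, 42.0] 115.8
leg1 78.0 93 [40.0, 42.0, 42.0] 115.7
leg1 79.0 95 [40.0, 42.0, 42.0] 115.8
leg1 80.0 92 [41.0, 42.0, 42.0] 115.8
leg1 81.0 97 [47.0, 49.0, 48.0] 115.6
leg1 82.0 93 [88.0, 90.0, 91.0] 118.4
leg1 83.0 96 [161.0, 167.0, 173.0] 128.8
leg1 84.0 95 [190.0, 197.0, 206.0] 129.0
leg1 85.0 94 [191.0, 199.0, 208.0] 128.8
leg2 -75.0 91 [193.0, 201.0, 211.0] 128.8
leg2 -74.0 90 [189.0, 196.0, 205.0] 128.9
leg2 -73.0 90 [154.0, 159.0, 164.0] 128.1
leg2 -72.0 91 [107.0, 109.0, 110.0] 123.1
leg2 -71.0 90 [69.0, 70.0, 69.0] 119.3
leg2 -70.0 91 [48.0, 50.0, 49.0] 119.2
leg2 -69.0 91 [41.0, 43.0,
[... 1533 characters left out ...]
5 [102.0, 100.0, 93.0] 701.7
leg2 -71.0 14 [80.0, 77.0, 69.0] 416.7
leg2 -70.0 15 [73.0, 69.0, 60.0] 121.7
leg2 -69.0 15 [70.0, 66.0, 58.0] 698.2
leg2 -68.0 15 [74.0, 71.0, 62.0] 124.0
leg2 -67.0 15 [75.0, 71.0, 63.0] 697.5
leg2 -66.0 14 [72.0, 70.0, 61.0] 706.4
leg2 -65.0 16 [80.0, 75.0, 66.0] 420.9
leg2 -64.0 14 [65.0, 63.0, 56.0] 447.4
leg2 -63.0 15 [73.0, 70.0, 62.0] 124.6
leg2 -62.0 14 [87.0, 83.0, 73.0] 715.5
leg2 -61.0 14 [75.0, 73.0, 69.0] 123.7
leg2 -60.0 16 [96.0, 92.0, 85.0] 710.8
leg2 -59.0 13 [89.0, 87.0, 83.0] 420.1
leg2 -58.0 16 [104.0, 102.0, 98.0] 417.4
leg2 -57.0 14 [109.0, 107.0, 104.0] 424.5
leg2 -56.0 14 [101.0, 100.0, 96.0] 293.1
leg2 -55.0 15 [102.0, 101.0, 97.0] 693.4
```

```bash
cat >> h.py <<'E'
B=np.array([.5417,-.1173]); off=np.array([1.7,.2])  # bath centre, tip offset in tool (mm)
def bath2tcp(x,y,R0):
    b=np.radians(-6.9); p=B+1e-3*np.array([x*np.cos(b)-y*np.sin(b),x*np.sin(b)+y*np.cos(b)])
    return p-(R0.apply([off[0]*1e-3,off[1]*1e-3,0]))[:2]
def tgt(x,y,z=None):
    s=status.read_state();R0=R.from_quat(s["eef_rot"]);p=bath2tcp(x,y,R0)
    print("shift",np.round(1e3*R0.inv().apply(np.r_[p,s["ee_pos"][2] if z is None else z]-s["ee_pos"]),2))
def here():
    s=status.read_state();R0=R.from_quat(s["eef_rot"]);q=s["ee_pos"][:2]+R0.apply([off[0]*1e-3,off[1]*1e-3,0])[:2]-B
    b=np.radians(-6.9); print("t",round(s["time"],2),"tip in bath",np.round([1e3*(q[0]*np.cos(b)+q[1]*np.sin(b)),1e3*(-q[0]*np.sin(b)+q[1]*np.cos(b))],2),"z",round(1e3*s["ee_pos"][2],2),"F bath",np.round(R.from_euler("z",6.9,degrees=True).apply(s["ft_force"]),2),"tilt",np.round(np.degrees(np.arccos(-R0.as_matrix()[2,2])),2),"yaw",np.round(np.degrees(np.arctan2(R0.as_matrix()[1,1],R0.as_matrix()[0,1])),2))
E
python3 -c "
from h import *
tgt(55,75,.26); here()"
```

```text
shift [105.5   50.3   80.47]
t 7.95 tip in bath [ -8.23 -23.27] z 340.51 F bath [-0.63  0.44 -0.83] tilt 0.02 yaw -14.16
```

Emit:
jog_arm:
  plan:
    - [0, 0, 0, 20, 10, 0, -1]
    - [0, 0, 0, 50, 25, 0, -1]
    - [0, 0, 0, 85, 40, 0, -1]
    - [0, 0, 0, 105.5, 50.3, 10, -1]
    - [0, 0, 0, 105.5, 50.3, 40, -1]
    - [0, 0, 0, 105.5, 50.3, 65, -1]
    - [0, 0, 0, 105.5, 50.3, 80, -1]
    - [0, 0, 0, 105.5, 50.3, 80.5, -1]
    - [0, 0, 0, 105.5, 50.3, 80.5, -1]
    - [0, 0, 0, 105.5, 50.3, 80.5, -1]
    - [0, 0, 0, 105.5, 50.3, 80.5, -1]
    - [0, 0, 0, 105.5, 50.3, 80.5, -1]

```text
time: 9.15
ee_pos: [0.6051, -0.0495, 0.2609]
eef_rot: [0.788, 0.615, 0.001, 0.0]
ft_force: [0.3, -0.2, -1.3]
width: 0.0277
grip_force: 45.0
```

```bash
python3 - <<'E'
from h import *
tgt(55,75)
for i in range(6): here(); camera("top") if i else 0
c,P,s=wrist(); save("w6",c["image"][150:260,240:400].repeat(4,0).repeat(4,1))
E
```

```text
shift [-1.54  0.03 -0.  ]
t 9.15 tip in bath [55.16 76.54] z 260.86 F bath [ 0.36 -0.13 -1.33] tilt 0.08 yaw -14.04
t 9.15 tip in bath [55.16 76.54] z 260.86 F bath [ 0.36 -0.13 -1.33] tilt 0.08 yaw -14.04
t 9.2 tip in bath [55.05 76.62] z 260.62 F bath [ 0.54 -0.18 -1.33] tilt 0.05 yaw -14.04
t 9.25 tip in bath [54.98 76.64] z 260.44 F bath [-0.17 -1.02 -1.96] tilt 0.04 yaw -14.04
t 9.3 tip in bath [54.92 76.64] z 260.3 F bath [ 0.19  0.01 -1.67] tilt 0.03 yaw -14.03
t 9.35 tip in bath [54.89 76.62] z 260.21 F bath [-0.17 -0.24 -0.96] tilt 0.02 yaw -14.04
```

View pics/w6.png

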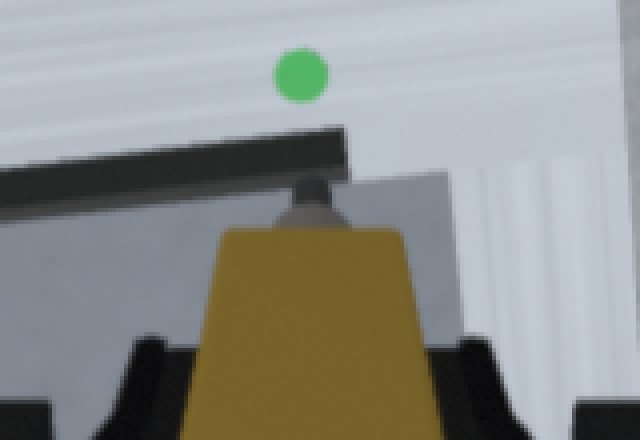

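The crop shows the tip at (312,195), in line with the channel start just below the green dot at (300,75); the offset comes from the tip still being about 30 mm above the deck. I correct by -1.5 mm and go down to just above the deck for a parallax-free check.

Emit:
jog_arm:
  plan:
    - [0, 0, 0, -1.5, 0, 10, -1]
    - [0, 0, 0, -1.5, 0, 18, -1]
    - [0, 0, 0, -1.5, 0, 23, -1]
    - [0, 0, 0, -1.5, 0, 25, -1]
    - [0, 0, 0, -1.5, 0, 25, -1]
    - [0, 0, 0, -1.5, 0, 25, -1]
    - [0, 0, 0, -1.5, 0, 25, -1]
    - [0, 0, 0, -1.5, 0, 25, -1]

```text
time: 10.25
ee_pos: [0.6045, -0.0509, 0.2353]
eef_rot: [0.788, 0.615, 0.0, 0.0]
ft_force: [0.1, -0.3, -2.0]
width: 0.0278
grip_force: 45.0
```

```bash
python3 - <<'E'
from h import *
here(); tgt(55,75,.230)
c,P,s=wrist(); save("w7",c["image"][160:230,270:370].repeat(6,0).repeat(6,1))
M=np.array(c["mount"]); Pt=1e3*pts(c,M)
k=(Pt[...,2]>88)&(Pt[...,2]<101)&(abs(Pt[...,1])<8)&(abs(Pt[...,0]-2)<9)
q=Pt[k]; v,u=np.where(k); print(k.sum(),"u",u.min(),u.max(),"v",v.min(),v.max(),"y",np.percentile(q[:,1],[2,98]),"x max",np.percentile(q[:,0],[50,98]),"z",q[:,2].max())
E
```

```text
t 10.25 tip in bath [54.8  75.14] z 235.31 F bath [ 0.19 -0.31 -1.98] tilt 0.03 yaw -14.04
shift [-0.12  0.21  5.31]
35 u 313 322 v 193 199 y [-3.53163879  3.52661489] x max [5.68597257 6.55307447] z 98.65304950456152
```

View pics/w7.png

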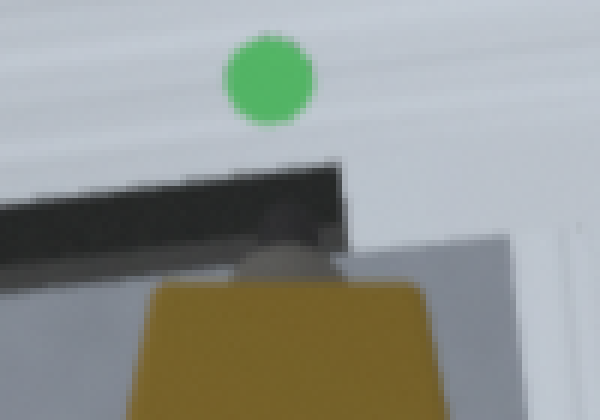

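The tip, at (288,222) in the crop with a 5 mm parallax lift, sits over the channel centre at about (288,212). I descend slowly in short steps, feeling for the floor.

Emit:
jog_arm:
  plan:
    - [0, 0, 0, 0, 0.2, 3, -1]
    - [0, 0, 0, 0, 0.2, 5, -1]
    - [0, 0, 0, 0, 0.2, 7, -1]
    - [0, 0, 0, 0, 0.2, 9, -1]
    - [0, 0, 0, 0, 0.2, 10, -1]
    - [0, 0, 0, 0, 0.2, 10, -1]
    - [0, 0, 0, 0, 0.2, 10, -1]
    - [0, 0, 0, 0, 0.2, 10, -1]

```text
time: 11.1
ee_pos: [0.6046, -0.051, 0.2251]
eef_rot: [0.788, 0.615, 0.0, 0.0]
ft_force: [0.4, -0.9, -1.3]
width: 0.0275
grip_force: 45.0
```

```bash
cat > r.py <<'E'
from h import *
import sys
F=[]
for i in range(int(sys.argv[1])):
    F.append(status.read_state()["ft_force"]); camera("top")
F=np.array(F); print("meanF",F.mean(0).round(2),"sd",F.std(0).round(2)); here()
E
python3 r.py 6
```

```text
meanF [ 0.27 -0.12 -1.6 ] sd [0.29 0.67 0.39]
t 11.4 tip in bath [54.87 75.09] z 225.06 F bath [ 0.26  0.29 -1.34] tilt 0.01 yaw -14.03
```

Emit:
jog_arm:
  plan:
    - [0, 0, 0, 0, 0, 1, -1]
    - [0, 0, 0, 0, 0, 2, -1]
    - [0, 0, 0, 0, 0, 3, -1]
    - [0, 0, 0, 0, 0, 4, -1]
    - [0, 0, 0, 0, 0, 4.5, -1]
    - [0, 0, 0, 0, 0, 4.5, -1]
    - [0, 0, 0, 0, 0, 4.5, -1]

```text
time: 12.1
ee_pos: [0.6046, -0.0509, 0.2205]
eef_rot: [0.788, 0.615, 0.0, -0.0]
ft_force: [1.0, -0.1, -1.8]
width: 0.0274
grip_force: 45.0
```

```bash
python3 r.py 4
```

```text
meanF [ 0.55  0.31 -1.43] sd [0.57 0.53 0.38]
t 12.3 tip in bath [54.88 75.09] z 220.58 F bath [-0.37 -0.46 -1.3 ] tilt 0.01 yaw -14.04
```

Emit:
jog_arm:
  plan:
    - [0, 0, 0, 0, 0, 1, -1]
    - [0, 0, 0, 0, 0, 2, -1]
    - [0, 0, 0, 0, 0, 3, -1]
    - [0, 0, 0, 0, 0, 4, -1]
    - [0, 0, 0, 0, 0, 4.5, -1]
    - [0, 0, 0, 0, 0, 4.5, -1]
    - [0, 0, 0, 0, 0, 4.5, -1]

```text
time: 13.0
ee_pos: [0.6046, -0.051, 0.2161]
eef_rot: [0.788, 0.615, 0.0, -0.0]
ft_force: [-0.3, -0.3, -1.7]
width: 0.0277
grip_force: 45.0
```

```bash
python3 r.py 4
```

```text
meanF [-0.04 -0.01 -1.22] sd [0.49 0.62 0.6 ]
t 13.2 tip in bath [54.86 75.12] z 216.04 F bath [-0.74 -0.03 -0.68] tilt 0.01 yaw -14.04
```

Emit:
jog_arm:
  plan:
    - [0, 0, 0, 0, 0, 1, -1]
    - [0, 0, 0, 0, 0, 2, -1]
    - [0, 0, 0, 0, 0, 3, -1]
    - [0, 0, 0, 0, 0, 3.5, -1]
    - [0, 0, 0, 0, 0, 3.5, -1]
    - [0, 0, 0, 0, 0, 3.5, -1]

```text
time: 13.8
ee_pos: [0.6047, -0.051, 0.2127]
eef_rot: [0.788, 0.615, 0.0, 0.0]
ft_force: [-0.6, 1.0, 3.7]
width: 0.0274
grip_force: 45.0
```

```bash
python3 r.py 6
```

```text
meanF [-1.02  0.34  2.86] sd [0.34 0.35 0.52]
t 14.1 tip in bath [54.91 75.09] z 212.59 F bath [-0.67 -0.37  2.52] tilt 0.01 yaw -14.04
```

Contact: the spring force is about 4.4 N, so the tip is pressed in about 2.8 mm, and free contact is at TCP z = 0.2154. I take the depth trend from the stored picture as a prior only, then start tracing with force feedback.

```bash
python3 - <<'E'
from an import *
c,s=pickle.load(open("w5.pkl","rb")); T=np.eye(4); T[:3,:3]=R.from_quat(s["eef_rot"]).as_matrix(); T[:3,3]=s["ee_pos"]
P=pts(c,T@np.array(c["mount"])); b=np.radians(-6.9); d=1e3*(P[...,:2]-B); bx=d[...,0]*np.cos(b)+d[...,1]*np.sin(b); by=-d[...,0]*np.sin(b)+d[...,1]*np.cos(b); z=1e3*P[...,2]
for nm,a,o,c0 in(("leg1",by,bx,75),("leg2",bx,by,-65)):
    for k in range(-60,80,20):
        m=(abs(a-c0)<4)&(abs(o-k)<5)&(z<126)&(z>100)
        if m.sum()>5: print(nm,k,m.sum(),round(np.median(z[m]),2))
E
```

```text
leg1 -60 73 117.33
leg1 -40 71 116.75
leg1 -20 73 116.5
leg1 0 71 115.83
leg1 20 72 115.24
leg1 40 72 114.89
leg1 60 72 114.7
leg2 -60 55 120.34
leg2 -40 58 119.95
leg2 -20 61 119.61
leg2 0 60 119.29
leg2 20 62 118.95
leg2 40 66 118.27
leg2 60 70 117.89
```

Emit:
jog_arm:
  plan:
    - [0, 0, 0, -0.25, -1.98, 0, -1]
    - [0, 0, 0, -0.5, -3.97, 0, -1]
    - [0, 0, 0, -0.75, -5.95, 0, -1]
    - [0, 0, 0, -0.99, -7.94, 0, -1]
    - [0, 0, 0, -1.24, -9.92, 0, -1]

```text
time: 14.6
ee_pos: [0.5948, -0.0497, 0.2127]
eef_rot: [0.788, 0.615, 0.0, 0.0]
ft_force: [3.0, -1.2, 2.6]
width: 0.0277
grip_force: 45.0
```

```bash
python3 r.py 1
```

```text
meanF [ 2.96 -1.19  2.6 ] sd [0. 0. 0.]
t 14.65 tip in bath [44.56 75.12] z 212.7 F bath [1.64 0.19 3.12] tilt 0.02 yaw -14.04
```

Emit:
jog_arm:
  plan:
    - [0, 0, 0, -0.25, -1.98, -0.05, -1]
    - [0, 0, 0, -0.5, -3.97, -0.1, -1]
    - [0, 0, 0, -0.75, -5.95, -0.15, -1]
    - [0, 0, 0, -0.99, -7.94, -0.2, -1]
    - [0, 0, 0, -1.24, -9.92, -0.25, -1]
    - [0, 0, 0, -1.49, -11.91, -0.3, -1]
    - [0, 0, 0, -1.74, -13.89, -0.35, -1]
    - [0, 0, 0, -1.99, -15.88, -0.4, -1]
    - [0, 0, 0, -2.24, -17.86, -0.45, -1]
    - [0, 0, 0, -2.49, -19.84, -0.5, -1]

```text
time: 15.65
ee_pos: [0.5746, -0.0473, 0.213]
eef_rot: [0.788, 0.615, 0.0, -0.0]
ft_force: [4.2, 0.1, 3.7]
width: 0.0278
grip_force: 45.0
```

```bash
python3 r.py 2
```

```text
meanF [ 3.51 -0.21  3.62] sd [0.69 0.29 0.05]
t 15.75 tip in bath [24.24 75.06] z 212.93 F bath [ 1.55 -0.    3.38] tilt 0.06 yaw -14.04
```

Emit:
jog_arm:
  plan:
    - [0, 0, 0, -0.25, -1.98, -0.1, -1]
    - [0, 0, 0, -0.5, -3.97, -0.2, -1]
    - [0, 0, 0, -0.75, -5.95, -0.3, -1]
    - [0, 0, 0, -0.99, -7.94, -0.4, -1]
    - [0, 0, 0, -1.24, -9.92, -0.5, -1]
    - [0, 0, 0, -1.49, -11.91, -0.55, -1]
    - [0, 0, 0, -1.74, -13.89, -0.6, -1]
    - [0, 0, 0, -1.99, -15.88, -0.65, -1]
    - [0, 0, 0, -2.24, -17.86, -0.7, -1]
    - [0, 0, 0, -2.49, -19.84, -0.75, -1]
    - [0, 0, 0, -2.73, -21.83, -0.8, -1]
    - [0, 0, 0, -2.98, -23.81, -0.85, -1]

```text
time: 16.95
ee_pos: [0.5508, -0.0444, 0.2139]
eef_rot: [0.788, 0.615, 0.0, -0.0]
ft_force: [3.0, -0.5, 2.6]
width: 0.0276
grip_force: 45.0
```

```bash
python3 r.py 2
```

```text
meanF [ 2.49 -0.38  2.73] sd [0.51 0.09 0.11]
t 17.05 tip in bath [ 0.19 75.08] z 213.73 F bath [0.62 0.16 2.91] tilt 0.07 yaw -14.04
```

Emit:
jog_arm:
  plan:
    - [0, 0, 0, -0.25, -1.98, -0.04, -1]
    - [0, 0, 0, -0.5, -3.97, -0.08, -1]
    - [0, 0, 0, -0.75, -5.95, -0.12, -1]
    - [0, 0, 0, -0.99, -7.94, -0.16, -1]
    - [0, 0, 0, -1.24, -9.92, -0.2, -1]
    - [0, 0, 0, -1.49, -11.91, -0.25, -1]
    - [0, 0, 0, -1.74, -13.89, -0.3, -1]
    - [0, 0, 0, -1.99, -15.88, -0.35, -1]
    - [0, 0, 0, -2.24, -17.86, -0.4, -1]
    - [0, 0, 0, -2.49, -19.84, -0.45, -1]
    - [0, 0, 0, -2.73, -21.83, -0.5, -1]
    - [0, 0, 0, -2.98, -23.81, -0.55, -1]

```text
time: 18.25
ee_pos: [0.527, -0.0415, 0.2144]
eef_rot: [0.788, 0.615, 0.0, -0.0]
ft_force: [3.8, -0.3, 3.1]
width: 0.0277
grip_force: 45.0
```

```bash
python3 r.py 2
```

```text
meanF [ 2.98 -0.34  3.32] sd [0.82 0.08 0.27]
t 18.35 tip in bath [-23.73  75.08] z 214.31 F bath [ 1.09 -0.96  2.34] tilt 0.06 yaw -14.04
```

Emit:
jog_arm:
  plan:
    - [0, 0, 0, -0.25, -1.98, -0.05, -1]
    - [0, 0, 0, -0.5, -3.97, -0.1, -1]
    - [0, 0, 0, -0.75, -5.95, -0.15, -1]
    - [0, 0, 0, -0.99, -7.94, -0.2, -1]
    - [0, 0, 0, -1.24, -9.92, -0.25, -1]
    - [0, 0, 0, -1.49, -11.91, -0.3, -1]
    - [0, 0, 0, -1.74, -13.89, -0.35, -1]
    - [0, 0, 0, -1.99, -15.88, -0.4, -1]
    - [0, 0, 0, -2.24, -17.86, -0.45, -1]
    - [0, 0, 0, -2.49, -19.84, -0.5, -1]
    - [0, 0, 0, -2.73, -21.83, -0.55, -1]
    - [0, 0, 0, -2.98, -23.81, -0.6, -1]

```text
time: 19.55
ee_pos: [0.5032, -0.0387, 0.2151]
eef_rot: [0.788, 0.615, 0.0, -0.0]
ft_force: [3.5, -1.4, 3.4]
width: 0.0277
grip_force: 45.0
```

```bash
python3 r.py 2; python3 -c "
from h import *
tgt(-65,75)"
```

```text
meanF [ 2.1  -1.25  3.76] sd [1.44 0.11 0.4 ]
t 19.65 tip in bath [-47.82  75.12] z 214.89 F bath [ 1.36 -0.07  3.47] tilt 0.07 yaw -14.03
shift [ -2.26 -17.04   0.02]
```

Emit:
jog_arm:
  plan:
    - [0, 0, 0, -0.25, -1.98, -0.1, -1]
    - [0, 0, 0, -0.5, -3.97, -0.2, -1]
    - [0, 0, 0, -0.75, -5.95, -0.28, -1]
    - [0, 0, 0, -0.99, -7.94, -0.36, -1]
    - [0, 0, 0, -1.24, -9.92, -0.43, -1]
    - [0, 0, 0, -1.49, -11.91, -0.5, -1]
    - [0, 0, 0, -1.74, -13.89, -0.56, -1]
    - [0, 0, 0, -2.0, -15.6, -0.62, -1]
    - [0, 0, 0, -2.25, -17.0, -0.67, -1]
    - [0, 0, 0, -2.25, -17.0, -0.67, -1]

```text
time: 20.65
ee_pos: [0.4858, -0.0367, 0.2156]
eef_rot: [0.788, 0.615, -0.0, -0.0]
ft_force: [1.1, 0.6, 3.3]
width: 0.0282
grip_force: 45.0
```

```bash
python3 r.py 2
```

```text
meanF [0.95 0.55 3.09] sd [0.18 0.01 0.25]
t 20.75 tip in bath [-64.72  74.96] z 215.5 F bath [0.73 0.85 3.26] tilt 0.06 yaw -14.04
```

Corner reached at about 3 mm compression. Leg 2 comes next, along tool (-0.992, +0.124).

Emit:
jog_arm:
  plan:
    - [0, 0, 0, -1.98, 0.2, -0.05, -1]
    - [0, 0, 0, -3.97, 0.4, -0.1, -1]
    - [0, 0, 0, -5.95, 0.65, -0.15, -1]
    - [0, 0, 0, -7.94, 0.9, -0.2, -1]
    - [0, 0, 0, -9.92, 1.14, -0.25, -1]
    - [0, 0, 0, -11.91, 1.39, -0.3, -1]
    - [0, 0, 0, -13.89, 1.64, -0.35, -1]
    - [0, 0, 0, -15.88, 1.89, -0.4, -1]
    - [0, 0, 0, -17.86, 2.14, -0.45, -1]
    - [0, 0, 0, -19.84, 2.39, -0.5, -1]

```text
time: 21.75
ee_pos: [0.4838, -0.0567, 0.2162]
eef_rot: [0.788, 0.615, 0.0, -0.0]
ft_force: [0.2, 3.8, 2.7]
width: 0.0278
grip_force: 45.0
```

```bash
python3 r.py 2
```

```text
meanF [0.4  2.91 2.93] sd [0.18 0.86 0.28]
t 21.85 tip in bath [-64.36  54.27] z 216.19 F bath [-0.72  1.85  2.71] tilt 0.03 yaw -14.07
```

Emit:
jog_arm:
  plan:
    - [0, 0, 0, -1.98, 0.12, -0.04, -1]
    - [0, 0, 0, -3.97, 0.25, -0.08, -1]
    - [0, 0, 0, -5.95, 0.35, -0.12, -1]
    - [0, 0, 0, -7.94, 0.5, -0.16, -1]
    - [0, 0, 0, -9.92, 0.65, -0.2, -1]
    - [0, 0, 0, -11.91, 0.85, -0.25, -1]
    - [0, 0, 0, -13.89, 1.1, -0.3, -1]
    - [0, 0, 0, -15.88, 1.35, -0.35, -1]
    - [0, 0, 0, -17.86, 1.6, -0.4, -1]
    - [0, 0, 0, -19.84, 1.85, -0.45, -1]
    - [0, 0, 0, -21.83, 2.1, -0.5, -1]
    - [0, 0, 0, -23.81, 2.35, -0.55, -1]

```text
time: 23.05
ee_pos: [0.4803, -0.0804, 0.2167]
eef_rot: [0.788, 0.615, 0.0, -0.0]
ft_force: [0.8, 3.7, 3.2]
width: 0.0275
grip_force: 45.0
```

```bash
python3 r.py 2
```

```text
meanF [0.25 3.19 2.82] sd [0.56 0.54 0.35]
t 23.15 tip in bath [-65.    30.38] z 216.73 F bath [-0.18  1.21  2.65] tilt 0.03 yaw -14.07
```

Emit:
jog_arm:
  plan:
    - [0, 0, 0, -1.98, 0.25, -0.04, -1]
    - [0, 0, 0, -3.97, 0.5, -0.08, -1]
    - [0, 0, 0, -5.95, 0.75, -0.12, -1]
    - [0, 0, 0, -7.94, 0.99, -0.16, -1]
    - [0, 0, 0, -9.92, 1.24, -0.2, -1]
    - [0, 0, 0, -11.91, 1.49, -0.24, -1]
    - [0, 0, 0, -13.89, 1.74, -0.28, -1]
    - [0, 0, 0, -15.88, 1.99, -0.32, -1]
    - [0, 0, 0, -17.86, 2.24, -0.36, -1]
    - [0, 0, 0, -19.84, 2.49, -0.4, -1]
    - [0, 0, 0, -21.83, 2.73, -0.44, -1]
    - [0, 0, 0, -23.81, 2.98, -0.48, -1]

```text
time: 24.35
ee_pos: [0.4774, -0.1042, 0.2172]
eef_rot: [0.788, 0.615, 0.0, -0.0]
ft_force: [0.7, 3.1, 3.4]
width: 0.0278
grip_force: 45.0
```

```bash
python3 r.py 2
```

```text
meanF [0.68 2.59 3.07] sd [0.06 0.54 0.29]
t 24.45 tip in bath [-65.     6.45] z 217.23 F bath [-0.09  0.94  2.96] tilt 0.03 yaw -14.07
```

Steady at about 3 mm compression; I continue.

Emit:
jog_arm:
  plan:
    - [0, 0, 0, -1.98, 0.25, -0.05, -1]
    - [0, 0, 0, -3.97, 0.5, -0.1, -1]
    - [0, 0, 0, -5.95, 0.75, -0.14, -1]
    - [0, 0, 0, -7.94, 0.99, -0.18, -1]
    - [0, 0, 0, -9.92, 1.24, -0.23, -1]
    - [0, 0, 0, -11.91, 1.49, -0.27, -1]
    - [0, 0, 0, -13.89, 1.74, -0.32, -1]
    - [0, 0, 0, -15.88, 1.99, -0.36, -1]
    - [0, 0, 0, -17.86, 2.24, -0.4, -1]
    - [0, 0, 0, -19.84, 2.49, -0.45, -1]
    - [0, 0, 0, -21.83, 2.73, -0.49, -1]
    - [0, 0, 0, -23.81, 2.98, -0.53, -1]

```text
time: 25.65
ee_pos: [0.4745, -0.1281, 0.2177]
eef_rot: [0.788, 0.615, 0.0, -0.0]
ft_force: [-0.3, 3.6, 3.5]
width: 0.0275
grip_force: 45.0
```

```bash
python3 r.py 2
```

```text
meanF [-0.03  2.64  2.83] sd [0.27 0.96 0.66]
t 25.75 tip in bath [-65.01 -17.52] z 217.78 F bath [0.01 1.98 2.38] tilt 0.02 yaw -14.07
```

Emit:
jog_arm:
  plan:
    - [0, 0, 0, -1.98, 0.25, -0.04, -1]
    - [0, 0, 0, -3.97, 0.5, -0.08, -1]
    - [0, 0, 0, -5.95, 0.75, -0.12, -1]
    - [0, 0, 0, -7.94, 0.99, -0.16, -1]
    - [0, 0, 0, -9.92, 1.24, -0.2, -1]
    - [0, 0, 0, -11.91, 1.49, -0.24, -1]
    - [0, 0, 0, -13.89, 1.74, -0.28, -1]
    - [0, 0, 0, -15.88, 1.99, -0.32, -1]
    - [0, 0, 0, -17.86, 2.24, -0.36, -1]
    - [0, 0, 0, -19.84, 2.49, -0.4, -1]
    - [0, 0, 0, -21.83, 2.73, -0.44, -1]
    - [0, 0, 0, -23.81, 2.98, -0.48, -1]

```text
time: 26.95
ee_pos: [0.4716, -0.1519, 0.2182]
eef_rot: [0.788, 0.615, 0.0, -0.0]
ft_force: [0.4, 4.0, 3.2]
width: 0.0274
grip_force: 45.0
```

```bash
python3 r.py 2
```

```text
meanF [-0.11  2.91  2.88] sd [0.52 1.12 0.36]
t 27.05 tip in bath [-65.02 -41.64] z 218.25 F bath [0.73 2.25 3.26] tilt 0.04 yaw -14.07
```

Emit:
jog_arm:
  plan:
    - [0, 0, 0, -1.98, 0.25, -0.04, -1]
    - [0, 0, 0, -3.97, 0.5, -0.08, -1]
    - [0, 0, 0, -5.95, 0.75, -0.12, -1]
    - [0, 0, 0, -7.94, 0.99, -0.16, -1]
    - [0, 0, 0, -9.92, 1.24, -0.2, -1]
    - [0, 0, 0, -11.91, 1.49, -0.24, -1]
    - [0, 0, 0, -13.89, 1.74, -0.28, -1]
    - [0, 0, 0, -15.88, 1.99, -0.32, -1]
    - [0, 0, 0, -17.86, 2.24, -0.36, -1]
    - [0, 0, 0, -19.84, 2.49, -0.4, -1]
    - [0, 0, 0, -21.83, 2.73, -0.44, -1]
    - [0, 0, 0, -24.0, 2.98, -0.48, -1]

```text
time: 28.25
ee_pos: [0.4687, -0.1758, 0.2187]
eef_rot: [0.788, 0.615, 0.0, -0.0]
ft_force: [0.2, 4.7, 3.9]
width: 0.0278
grip_force: 45.0
```

```bash
python3 r.py 2
```

```text
meanF [0.25 3.22 3.36] sd [0.09 1.49 0.5 ]
t 28.35 tip in bath [-65.05 -65.78] z 218.72 F bath [0.69 1.39 2.06] tilt 0.03 yaw -14.07
```

Red end reached, so I lift straight out.

Emit:
jog_arm:
  plan:
    - [0, 0, 0, 0, 0, -3, -1]
    - [0, 0, 0, 0, 0, -8, -1]
    - [0, 0, 0, 0, 0, -15, -1]
    - [0, 0, 0, 0, 0, -25, -1]
    - [0, 0, 0, 0, 0, -45, -1]
    - [0, 0, 0, 0, 0, -75, -1]
    - [0, 0, 0, 0, 0, -105, -1]
    - [0, 0, 0, 0, 0, -120, -1]
    - [0, 0, 0, 0, 0, -125, -1]
    - [0, 0, 0, 0, 0, -125, -1]

```text
time: 29.35
ee_pos: [0.4688, -0.1759, 0.3441]
eef_rot: [0.788, 0.615, 0.0, 0.0]
ft_force: [-0.2, -0.2, -2.1]
width: 0.0279
grip_force: 45.0
```

```bash
python3 -c "
from h import *
here(); go([.5104,.2798,.30],-14.1)"
```

```text
t 29.35 tip in bath [-64.9  -65.25] z 344.14 F bath [-0.14 -0.2  -2.12] tilt 0.04 yaw -14.04
turn [ 0.0008 -0.0001  0.001 ] shift [452.1 -70.3  44.1] t 29.35 pos [ 0.4688 -0.1759  0.3441] F [-0.16 -0.18 -2.12]
```

Emit:
jog_arm:
  plan:
    - [0, 0, 0, 20, -3, 0, -1]
    - [0, 0, 0, 60, -9, 0, -1]
    - [0, 0, 0, 105, -16, 0, -1]
    - [0, 0, 0, 150, -23, 0, -1]
    - [0, 0, 0, 200, -31, 0, -1]
    - [0, 0, 0, 250, -39, 0, -1]
    - [0, 0, 0, 300, -47, 0, -1]
    - [0, 0, 0, 345, -54, 0, -1]
    - [0, 0, 0, 390, -61, 0, -1]
    - [0, 0, 0, 425, -66, 0, -1]
    - [0, 0, 0, 445, -69, 0, -1]
    - [0, 0, 0, 452, -70.3, 0, -1]

```text
time: 30.55
ee_pos: [0.5096, 0.2814, 0.3422]
eef_rot: [0.788, 0.616, -0.001, -0.0]
ft_force: [0.2, -0.9, -1.6]
width: 0.0278
grip_force: 45.0
```

Emit:
jog_arm:
  plan:
    - [0, 0, 0, 0, 0, 20, -1]
    - [0, 0, 0, 0, 0, 40, -1]
    - [0, 0, 0, 0, 0, 44, -1]
    - [0, 0, 0, 0, 0, 44, -1]
    - [0, 0, 0, 0, 0, 44, -1]
    - [0, 0, 0, 0, 0, 44, -1]
    - [0, 0, 0, 0, 0, 44, -1]

```text
time: 31.25
ee_pos: [0.5104, 0.2798, 0.3005]
eef_rot: [0.788, 0.615, 0.001, -0.0]
ft_force: [0.2, 0.2, -0.7]
width: 0.0277
grip_force: 45.0
```

```bash
python3 - <<'E'
from h import *
go([.5104,.2798,.20],-14.1)
c,P,s=wrist(); save("w8",c["image"][60:260,220:420].repeat(3,0).repeat(3,1))
M=np.array(c["mount"]); Pt=1e3*pts(c,M)
for n,a,b in(("tip",85,101),("barrel",40,62),("handle",20,33)):
    k=(Pt[...,2]>a)&(Pt[...,2]<b)&(abs(Pt[...,1])<16)&(abs(Pt[...,0]-5)<14); q=Pt[k]
    print(n,k.sum(),"y",np.percentile(q[:,1],[2,98]),"x",np.percentile(q[:,0],[50]),"zmax",q[:,2].max())
E
```

```text
turn [ 0.0007 -0.001   0.001 ] shift [-1.000e-01 -1.000e-01  1.005e+02] t 31.25 pos [0.5104 0.2798 0.3005] F [ 0.16  0.17 -0.7 ]
tip 46 y [-3.53053203  3.54280626] x [5.60982568] zmax 98.95199589241538
barrel 45 y [-5.25151372  4.53110247] x [9.69527949] zmax 61.933097522574975
handle 342 y [-12.98227241  12.9444792 ] x [15.83889559] zmax 32.96780933265164
```

View pics/w8.png

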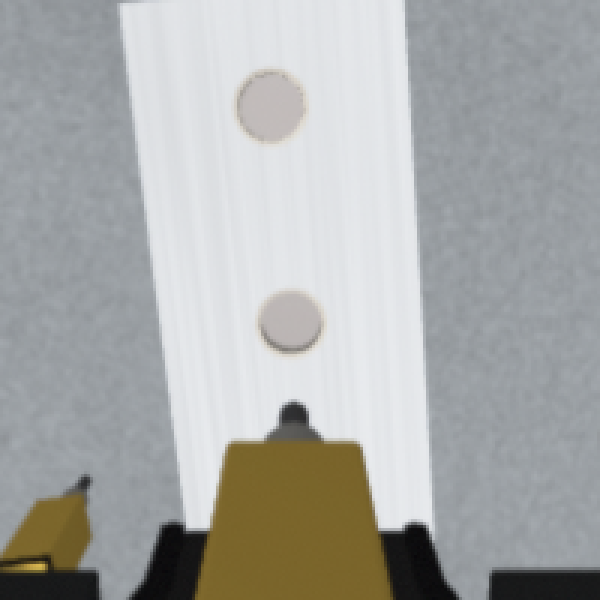

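The gauge has not shifted in the hand and stands over the middle bay, at crop (291,320), in line with the tip. I lower it along the original pick line.

Emit:
jog_arm:
  plan:
    - [0, 0, 0, 0, 0, 25, -1]
    - [0, 0, 0, 0, 0, 55, -1]
    - [0, 0, 0, 0, 0, 75, -1]
    - [0, 0, 0, 0, 0, 95, -1]
    - [0, 0, 0, 0, 0, 115, -1]
    - [0, 0, 0, 0, 0, 135, -1]
    - [0, 0, 0, 0, 0, 150, -1]
    - [0, 0, 0, 0, 0, 165, -1]
    - [0, 0, 0, 0, 0, 175, -1]
    - [0, 0, 0, 0, 0, 180, -1]
    - [0, 0, 0, 0, 0, 182, -1]
    - [0, 0, 0, 0, 0, 182, -1]

```text
time: 32.5
ee_pos: [0.5104, 0.28, 0.118]
eef_rot: [0.788, 0.615, 0.0, -0.0]
ft_force: [0.1, 0.1, -2.0]
width: 0.0279
grip_force: 45.0
```

Emit:
jog_arm:
  plan:
    - [0, 0, 0, 0, 0, 1, -1]
    - [0, 0, 0, 0, 0, 2, -1]
    - [0, 0, 0, 0, 0, 2.3, -1]
    - [0, 0, 0, 0, 0, 2.3, -1]
    - [0, 0, 0, 0, 0, 2.3, -1]
    - [0, 0, 0, 0, 0, 2.3, -1]

```text
time: 33.1
ee_pos: [0.5102, 0.2799, 0.1155]
eef_rot: [0.788, 0.615, 0.0, -0.0]
ft_force: [0.4, 0.7, -1.3]
width: 0.028
grip_force: 45.0
```

```bash
python3 r.py 4
```

```text
meanF [-0.19  0.08 -1.12] sd [0.44 0.55 0.5 ]
t 33.3 tip in bath [-78.59 392.14] z 115.49 F bath [ 0.08  0.33 -1.27] tilt 0.01 yaw -14.04
```

Emit:
jog_arm:
  plan:
    - [0, 0, 0, 0, 0, 0.4, -1]
    - [0, 0, 0, 0, 0, 0.4, -1]
    - [0, 0, 0, 0, 0, 0.4, -0.3]
    - [0, 0, 0, 0, 0, 0.4, 0]
    - [0, 0, 0, 0, 0, 0.4, 0.4]
    - [0, 0, 0, 0, 0, 0.4, 0.8]
    - [0, 0, 0, 0, 0, 0.4, 1]
    - [0, 0, 0, 0, 0, 0.4, 1]
    - [0, 0, 0, 0, 0, 0.4, 1]
    - [0, 0, 0, 0, 0, 0.4, 1]

```text
time: 34.3
ee_pos: [0.5101, 0.2798, 0.115]
eef_rot: [0.788, 0.615, 0.0, -0.0]
ft_force: [0.2, -0.1, 0.7]
width: 0.0784
grip_force: 0.0
```

Emit:
jog_arm:
  plan:
    - [0, 0, 0, 0, 0, -10, 1]
    - [0, 0, 0, 0, 0, -30, 1]
    - [0, 0, 0, 0, 0, -60, 1]
    - [0, 0, 0, 0, 0, -100, 1]
    - [0, 0, 0, 0, 0, -140, 1]
    - [0, 0, 0, 0, 0, -180, 1]
    - [0, 0, 0, 0, 0, -220, 1]
    - [0, 0, 0, 0, 0, -250, 1]
    - [0, 0, 0, 0, 0, -260, 1]
    - [0, 0, 0, 0, 0, -260, 1]
    - [0, 0, 0, 0, 0, -260, 1]

```text
time: 35.4
ee_pos: [0.5099, 0.2797, 0.3739]
eef_rot: [0.788, 0.615, -0.001, -0.0]
ft_force: [0.1, -0.2, -0.2]
width: 0.0871
grip_force: 0.0
```

```bash
python3 - <<'E'
from h import *
c,P,s=wrist(); I=c["image"]; z=P[...,2]; hsv=cv2.cvtColor(I,cv2.COLOR_RGB2HSV)
print(s["time"],s["width"],s["ee_pos"])
for nm,(a,b) in dict(yel=(15,35),blue=(100,125)).items():
    n,l,st,ce=cv2.connectedComponentsWithStats(((hsv[...,0]>a)&(hsv[...,0]<b)&(hsv[...,1]>120)).astype(np.uint8))
    for i in range(1,n):
        if st[i,4]<200 or ce[i][1]>250: continue
        m=l==i; zt=np.nanpercentile(z[m],90); q=P[m&(abs(z-zt)<.006)]
        print(nm,np.round(ce[i]),"zt",round(zt,4),[np.round(t,1) for t in cv2.minAreaRect((q[:,:2]*1000).astype(np.float32))])
E
```

```text
35.4 0.0871345880261808 [0.50988282 0.27967351 0.37385516]
yel [203. 163.] zt 0.203 [array([387.1, 319.8]), array([24.2, 50.3]), np.float64(21.7)]
yel [318. 165.] zt 0.1744 [array([510.8, 282. ]), array([27.2, 26.4]), np.float64(76.1)]
yel [171. 182.] zt 0.2249 [array([374.4, 314.3]), array([39.3, 39.3]), np.float64(66.6)]
yel [246. 223.] zt 0.122 [array([391.9, 217.1]), array([22.6, 21.2]), np.float64(81.0)]
blue [322. 228.] zt 0.1743 [array([496.1, 203.6]), array([28.1, 28.4]), np.float64(65.3)]
```

The gauge is upright and seated (top 0.1744, as before), and the blue gauge is undisturbed. I hand the job in.

```bash
python3 -c "
from bench import order
print(order.close_job())"
```

```text
the job is handed in; nothing more can be done
None
```

The yellow gauge traced the whole channel from green to red in one stroke at about 20 mm/s, with brief pauses for force readings (tip never lifted, about 3 mm in by the force readings). It is back upright in the middle bay, and I handed the job in at about 35 s.

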